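# Wedge the small tool rest into the sharpening jig

### The arm

A 6-joint arm with a two-finger parallel gripper is mounted at the origin on a cart in front of the work surface, level with it; the furniture and walls round the work are solid. World frame = base frame: x ahead of the robot, y to its left, z up, the work surface at z = 0. Lengths are in m, angles in rad, forces in N, time in s.
With the tool pointing down it reaches from about 0.25 to 0.775 m from the base axis. Payload 4 kg.
Tool frame: the origin (TCP) lies at the very end of the fingers, on their centre line; the grasp point (between the pads) lies 19 mm behind it; z points along the fingers, y is the line along which they close (so a half turn about z gives the same grasp; the last joint's range is limited). The gripper opens to 94 mm and grips with 3 to 60 N. Pads are 16 mm wide; open, the fingers measure 119 mm over their backs; the gripper's body (75 mm by 177 mm) begins 78 mm behind the grasp point.
Start: joints at [1.164, 0.087, 1.371, -0, 1.684, -0.103], TCP at [0.165, 0.525, 0.206] pointing down, gripper open.
Joint ranges: [-3.1, 3.1], [-0.76, 2.03], [0.27, 2.55], [-1.08, 4.22], [0.17, 2.65], [-2.57, 2.57]. Speed limits (rad/s): [2.79, 2.79, 3.14, 3.14, 3.14, 3.14].

### API

Orientations are given as a unit quaternion [x, y, z, w].
In Python, from station import monitor, read_camera, camera_model, ctrl, trace, spot_point gives the robot as it stands. The module is installed in compiled form; this text tells all that it offers.
- The arm moves only by the shell command python3 -m inch 'ROWS'. ROWS is JSON, one flat list of numbers, 7 for each row, row after row: the shift along the tool's x, y, z in m, then the turn, a rotation vector about the tool's x, y, z in degrees, then the finger opening in m, from 0 to 0.094. In form: [x, y, z, rx, ry, rz, jaw, x, y, z, rx, ry, rz, jaw, ...]. A call has 1 to 10 rows; each row is the pose to reach, as a shift and turn from the pose commanded when the call began, along the tool's axes at that moment; what a row does not reach only later rows make up. A row lasts 1/10 s, in which the tool goes at most 50 mm and 8.59 degrees, less where a joint would pass 70% of its speed; a pose out of reach is approached as far as the arm can. A call with a gripper value outside its range is refused whole. The fingers move at their own pace and stop on an object; the grip force is fixed at half the most. Time passes only in rows, so rows that repeat a pose let the fingers close. It gives the time, the measured TCP pose, the force, the opening and the grip force at its end, in the units of the state.
- monitor.sense(): the state, without advancing time (a new reading comes with each control period).
- read_camera(name): name is "scene" or "top"; returns the picture (400x640x3 uint8, blue, green, red); there is no depth.
- camera_model(name): a dict with "fx", "fy", "cx", "cy" (pixels), "k1" (the pictures are not rectified: a ray, as slopes to the right and down, at radius r is drawn at 1 + k1 r^2 times it, then the intrinsics apply), "position" and "attitude" of the camera in the world. Camera axes: x right, y down, z forward; pixel columns grow to the right and rows downward; lengths in m; the calibration is good to about 2 mm. A picture is of the moment at which its call begins. camera_model takes no time and is no camera call.
- ctrl.job_done(): hands the job in; it is judged then, once.
Trained networks look in the newest picture that a camera, given by its name, has taken for a name from the list of things; names that differ only in an ending like _2 or _b are one class to them, and where a whole thing is asked for, a point or a joint stands for the part that bears it (a point fixed in the world has none). Each returns a list of dicts, best first, with "p" (0 to 1); they miss things now and then, are a little off and sometimes report something else, mostly with a low value. They report only what shows in the picture. A call takes as long as a camera call. They do not tell look-alikes from the thing itself.
- trace(camera, label): "region" (400x640 bool, what is visible of it).
- spot_point(camera, label): "location" ([x, y, z] in m, in the coordinates of the camera as it stood for that picture, good to about 4 mm: a listed point, or the origin of a listed thing).
The state is a dict: "time_s": time; "joints": joint angles; "dq": joint speeds; "tau": joint torques, N m; "ee_pos": TCP position; "eef_rot": TCP orientation; "wrist_force": force on the tool from outside, world axes, zero at the start; "wrist_torque": the same for the moment, N m; "gripper_width": finger opening in m; "gripper_force": force on a finger pad.
Only numpy, scipy, OpenCV 4.12 (cv2) and the standard library are available. Lean on these libraries where they do the work, as an engineer would, in place of code of your own. Each camera call takes 0.05 s, during which the arm holds its last target. There are 200 camera calls.

### The job

Set up the sharpening jig: put the small tool rest on the jig's plate, narrow end of its dovetailed foot first, and slide it along between the two undercut side rails until it wedges tight, its wide end about flush with the mouth. Let go and leave it there; leave the large tool rest, which belongs to another jig, where it is.

Things in the scene. Friction and masses are not known exactly. Their poses are not given: they have to be found in the camera images.
- way: Tapered dovetail way: 2 light grey rails, 15 high, on a dark fixed plate 200x136x10 (mm). Origin: centre of plate's top, mid between the rails at the open mouth; x runs inwards, z up. Rails x = 0 to 90; plate bare x = -100 to 0. Gap at plate level 60 wide at the mouth, narrowing 7 deg each side to 38; rails overhang inwards 20 deg: entry only along x. Far end open.
- home (a point): Point on the plate's top 40 mm inside the mouth, on the way's centre line, axes as the way's: here the small rest's origin lies when it is tight, give or take some mm (tail flush with the mouth). 10 to 15 N along the way wedges it; friction keeps it there. Held stiffly off-centre it binds early on one rail; pushed with the grip loosened it centres itself.
- small_rest: Small loose aluminium tool rest, about 0.25 kg. Origin: centre of underside. Dovetail foot 80 mm long (x), 17 high, 60 wide at the tail (x = -40), 40 at the nose (+40), sides lean in 20 deg. To grip: cross bar over its middle, 18 thick (x = -9 to 9), 44 wide (y), faces z = 17 to 64, end ears to 70. On the bench, nose (+x) pointing away from the robot within 25 deg.
- large_rest: Large loose aluminium tool rest, to be left alone: same form, foot 110 mm long, 69 (nose) to 96 (tail) wide, cross bar 78 wide, 70 high; too wide for the mouth. Origin: centre of underside. It stands on one side of the jig and the small rest on the other, either way round.
There are look-alikes about, which are no part of the job. Leave any pink or turquoise look-alike of the small_rest alone.

How it is judged:
By the outcome, as a careful person would: the job done as asked, in the order asked, and still so for the second after the job is handed in, with the robot touching nothing.
It also fails if it takes over 43 s, if anything falls off the work surface, if the arm or the gripper's body presses on something with over 40 N, if the wrist force passes 120 N, or if a joint passes its speed limit or range.

## Working session

There is one attempt and no reset: what is moved stays moved. The work goes in short steps, Python scripts to look and compute and a shell command to move; the robot and the scene stay as the last step left them, time stands still between calls to the robot, and variables do not carry over. Pictures are saved under pics/ and viewed, at most 10 in all, crops included, and the job is handed in when it is done.

```bash
mkdir -p pics
cat > h.py <<'E'
import numpy as np, cv2
from scipy.spatial.transform import Rotation as R
from station import *
def cam(n):
    m=camera_model(n); a=m["attitude"]; a=np.array(a)
    return m,(R.from_quat(a) if a.size==4 else R.from_matrix(a)),np.array(m["position"])
def w(n,p): m,r,t=cam(n); return r.apply(p)+t
def ray(n,u,v):
    m,r,t=cam(n); K=np.array([[m["fx"],0,m["cx"]],[0,m["fy"],m["cy"]],[0,0,1.]])
    q=cv2.undistortPoints(np.array([[[u,v]]],float),K,np.array([m["k1"],0,0,0,0.]))[0,0]
    return t,r.apply([q[0],q[1],1])
def onz(n,u,v,z):
    t,d=ray(n,u,v); return t+d*(z-t[2])/d[2]
def px(n,P):
    m,r,t=cam(n); q=r.inv().apply(np.atleast_2d(P)-t); s=q[:,:2]/q[:,2:]; s=s*(1+m["k1"]*(s**2).sum(1))[:,None]
    return s*[m["fx"],m["fy"]]+[m["cx"],m["cy"]]
E
python3 - <<'E'
from h import *
np.set_printoptions(precision=4,suppress=True)
for n in("scene","top"):
    cv2.imwrite(f"pics/{n}0.png",read_camera(n)); print(camera_model(n))
    for l in("small_rest","large_rest","way","home"):
        for d in spot_point(n,l): print(n,l,round(d["p"],2),w(n,d["location"]),px(n,w(n,d["location"])))
s=monitor.sense(); print(s["time_s"],s["ee_pos"],s["eef_rot"],s["wrist_force"])
E
```

```text
{'fx': 507.0476580218025, 'fy': 507.0476580218025, 'cx': 317.94368143975174, 'cy': 202.75352281696462, 'k1': -0.11711915631101277, 'position': array([-0.126 , -0.9321,  0.6974]), 'attitude': array([ 0.8408, -0.2281,  0.134 , -0.4723])}
scene small_rest 0.85 [0.3093 0.2144 0.0033] [[238.98   190.4041]]
scene small_rest 0.78 [0.4544 0.2515 0.0007] [[279.8971 173.5105]]
scene small_rest 0.77 [0.5786 0.2413 0.0045] [[318.1093 164.2298]]
scene large_rest 0.86 [ 0.5428 -0.2682  0.0028] [[419.3252 257.2858]]
scene way 0.88 [0.5106 0.0141 0.0122] [[340.102  201.5331]]
scene home 0.86 [0.5498 0.0009 0.0101] [[355.2502 200.6325]]
{'fx': 363.8569035753315, 'fy': 363.8569035753315, 'cx': 320.28238318093935, 'cy': 203.63523940757622, 'k1': 0.019423224902092338, 'position': array([0.3972, 0.0155, 0.9867]), 'attitude': array([-0.7064,  0.7071, -0.0319,  0.0086])}
top small_rest 0.86 [ 0.5807  0.2462 -0.0001] [[223.1111 156.9133]]
top small_rest 0.65 [ 0.3097  0.2179 -0.0005] [[232.4903 257.5085]]
top large_rest 0.78 [ 0.5408 -0.2667 -0.0004] [[410.8876 172.0888]]
top way 0.65 [0.5093 0.0102 0.0132] [[310.2737 182.7621]]
top home 0.83 [0.5479 0.0057 0.0086] [[311.9316 168.754 ]]
0.5 [0.1645 0.5248 0.2055] [0.1513 0.9885 0.     0.    ] [-0.3216 -0.3082  0.0261]
```

View pics/top0.png

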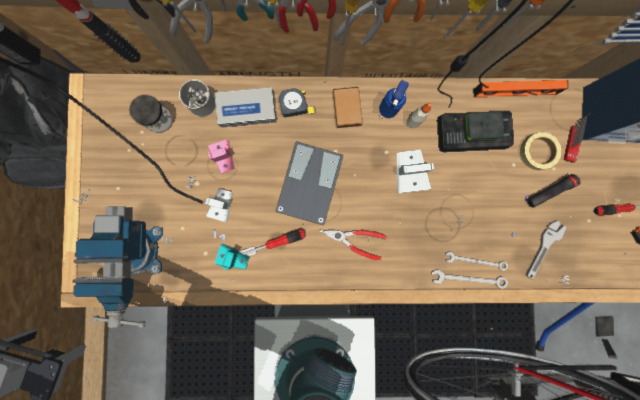

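View pics/scene0.png

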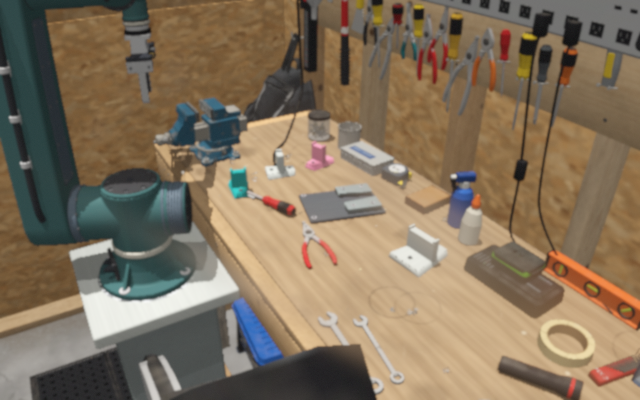

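The top view shows the aluminium small rest at (219,204), a turquoise look-alike at (233,256) and a pink one at (220,156). The jig is at (310,182) with its mouth towards the robot, and the large rest is at (412,172). I'll measure yaw from enlarged crops.

Run:
```python
from h import *
np.set_printoptions(precision=4,suppress=True)
im=cv2.imread("pics/top0.png"); s=cv2.imread("pics/scene0.png")
a=cv2.resize(im[180:230,195:245],(400,400),interpolation=cv2.INTER_CUBIC)
b=cv2.resize(im[136:228,270:350],(400,460),interpolation=cv2.INTER_CUBIC)
c=np.zeros((460,800,3),np.uint8); c[:400,:400]=a; c[:,400:]=b
cv2.imwrite("pics/c1.png",c)
d=cv2.resize(s[140:190,255:305],(400,400),interpolation=cv2.INTER_CUBIC)
e=cv2.resize(s[170:230,295:395],(400,240),interpolation=cv2.INTER_CUBIC)
c=np.zeros((400,800,3),np.uint8); c[:,:400]=d; c[:240,400:]=e
cv2.imwrite("pics/c2.png",c)
```

```text
(no output)
```

View pics/c1.png

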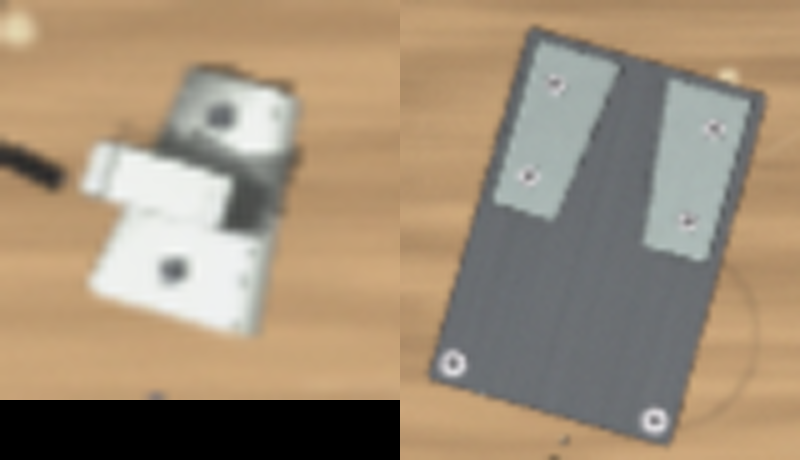

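View pics/c2.png

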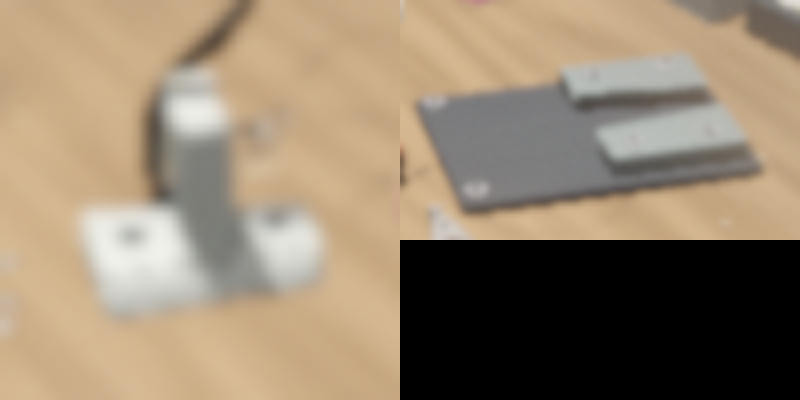

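c1 shows the rest's nose pointing up and slightly right, and the jig with its mouth at the bottom and clear corners. The cord ends beside the rest. Next I'll fit both poses to those corners.

```bash
cat >> h.py <<'E'
from scipy.optimize import least_squares
def fit(views,x0,z0):
    def P(p,M): c,s=np.cos(p[2]),np.sin(p[2]); M=np.array(M)/1000; return np.c_[p[0]+c*M[:,0]-s*M[:,1],p[1]+s*M[:,0]+c*M[:,1],z0+M[:,2]]
    f=lambda p:np.concatenate([(px(n,P(p,M))-U).ravel() for n,M,U in views])
    r=least_squares(f,x0,loss="soft_l1",x_scale=[.01,.01,.1]); return r.x,f(r.x).reshape(-1,2)
E
python3 - <<'E'
from h import *
np.set_printoptions(precision=4,suppress=True)
A=lambda L,x0,ox,oy,k:np.array([[ox+(x-x0+.5)/k-.5,oy+(y+.5)/k-.5] for x,y in L])
WM=[(100,68,0),(100,-68,0),(-100,-68,0),(-100,68,0),(0,24.5,15),(0,-24.5,15),(90,13.5,15),(90,-13.5,15)]
WU=A([(532,28),(765,93),(672,443),(432,378),(556,220),(645,244),(620,67),(668,78)],400,270,136,5)
SM=[(-100,68,0),(-100,-68,0),(100,-68,0)]; SU=A([(417,102),(466,212),(762,170)],400,295,170,4)
for v in([("top",WM,WU)],[("scene",SM,SU)],[("top",WM,WU),("scene",SM,SU)]):
    x,r=fit(v,[.51,.01,-.2],.010); print("way",x,np.degrees(x[2]));
print(r)
RM=[(-40,23.8,17),(-40,-30,0),(40,-20,0),(40,13.8,17),(9,22,70),(-9,22,70),(9,-22,70),(-9,-22,70)]
RU=A([(92,288),(257,335),(298,98),(193,70),(100,143),(83,190),(237,183),(220,228)],0,195,180,8)
TM=[(-40,23.8,17),(-40,-30,0),(40,-20,0)]; TU=A([(82,208),(115,317),(320,275)],0,255,140,8)
for v in([("top",RM,RU)],[("scene",TM,TU)],[("top",RM,RU),("scene",TM,TU)]):
    x,r=fit(v,[.45,.25,-.2],0); print("rest",x,np.degrees(x[2]))
print(r)
E
```

```text
way [ 0.5098  0.0118 -0.2675] -15.328499107722847
way [ 0.5106  0.0071 -0.2797] -16.026397424303315
way [ 0.5101  0.0113 -0.2659] -15.235708246833312
[[-0.6721 -0.6281]
 [ 1.102  -0.3348]
 [ 0.5543  0.8651]
 [-0.4857  0.5854]
 [ 0.1831 -0.0697]
 [ 0.198  -0.009 ]
 [ 0.2623 -0.7259]
 [ 0.4193 -0.246 ]
 [-1.6061 -0.2189]
 [-1.0139 -0.7297]
 [ 0.5831 -1.0951]]
rest [ 0.4523  0.2502 -0.2852] -16.342567654823267
rest [ 0.4576  0.2575 -0.2378] -13.627753078167672
rest [ 0.4529  0.2504 -0.2813] -16.117993075195464
[[ 0.071   0.1387]
 [ 0.6416 -0.0465]
 [ 0.6122  0.0215]
 [ 0.0633 -0.6001]
 [-0.3606 -0.9125]
 [-0.3761  0.1253]
 [-0.4347 -1.0275]
 [-0.4246  0.2579]
 [-0.292   1.1089]
 [-1.0957  1.1173]
 [-0.1536  1.6599]]
```

```bash
cat >> h.py <<'E'
def go(x,y,z,yaw):  # target TCP, angle of tool y in world (deg)
    s=monitor.sense(); r=R.from_quat(s["eef_rot"]); a=np.radians(yaw); Y=np.array([np.cos(a),np.sin(a),0]); Z=np.array([0,0,-1.])
    T=R.from_matrix(np.c_[np.cross(Y,Z),Y,Z])
    print("shift",(r.inv().apply(np.array([x,y,z])-s["ee_pos"])).round(4),"turn",np.degrees((r.inv()*T).as_rotvec()).round(2))
def st():
    s=monitor.sense(); y=R.from_quat(s["eef_rot"]).apply([0,1,0]); print(s["time_s"],s["ee_pos"].round(4) if hasattr(s["ee_pos"],"round") else s["ee_pos"],"yaw",np.degrees(np.arctan2(y[1],y[0])).round(2),"q",np.round(s["joints"],2),s["wrist_force"],s["gripper_width"],s["gripper_force"])
E
python3 -c "
from h import *
st(); go(.4528,.2505,.150,-16)"
```

```text
0.5 [0.1645 0.5248 0.2055] yaw 72.59 q [ 1.16  0.09  1.37 -0.    1.68 -0.1 ] [-0.32161382 -0.30821723  0.0260906 ] 0.09402927950074288 0.0
shift [-0.3571 -0.1755  0.0555] turn [ 0.   -0.   88.59]
```

```bash
python3 -m inch '[-0.357,-0.1755,0.055,0,0,88.6,0.05,-0.357,-0.1755,0.055,0,0,88.6,0.05,-0.357,-0.1755,0.055,0,0,88.6,0.05,-0.357,-0.1755,0.055,0,0,88.6,0.05,-0.357,-0.1755,0.055,0,0,88.6,0.05,-0.357,-0.1755,0.055,0,0,88.6,0.05,-0.357,-0.1755,0.055,0,0,88.6,0.05,-0.357,-0.1755,0.055,0,0,88.6,0.05,-0.357,-0.1755,0.055,0,0,88.6,0.05,-0.357,-0.1755,0.055,0,0,88.6,0.05]'; python3 -c "
from h import *
st(); go(.4528,.2505,.150,-16); go(.4528,.2505,.027,-16)"
```

```text
time_s: 1.5
ee_pos: [0.4538, 0.2488, 0.15]
eef_rot: [0.788, 0.616, -0.0, -0.0]
wrist_force: [-0.9, 0.2, 0.1]
gripper_width: 0.0499
gripper_force: 0.0
1.5 [0.4538 0.2488 0.15  ] yaw -13.93 q [0.39 0.03 1.54 0.   1.57 0.63] [-0.8788982   0.19808939  0.06100422] 0.04990441270783355 0.0
shift [ 0.0014 -0.0014 -0.    ] turn [-0.05  0.03  2.07]
shift [ 0.0015 -0.0013  0.123 ] turn [-0.05  0.03  2.07]
```

```bash
python3 -m inch '[0.0015,-0.0013,0.04,0,0,2,0.05,0.0015,-0.0013,0.07,0,0,2,0.05,0.0015,-0.0013,0.09,0,0,2,0.05,0.0015,-0.0013,0.11,0,0,2,0.05,0.0015,-0.0013,0.123,0,0,2,0.05,0.0015,-0.0013,0.123,0,0,2,0.05]'
python3 - <<'E'
from h import *
st()
s=read_camera("scene"); t=read_camera("top")
c=np.hstack([cv2.resize(s[120:200,240:320],(400,400),interpolation=cv2.INTER_CUBIC),cv2.resize(t[165:245,180:260],(400,400),interpolation=cv2.INTER_CUBIC)])
cv2.imwrite("pics/g1.png",c)
E
```

```text
time_s: 2.1
ee_pos: [0.4503, 0.2517, 0.0254]
eef_rot: [0.795, 0.606, -0.002, -0.001]
wrist_force: [0.6, 0.6, -0.5]
gripper_width: 0.05
gripper_force: 0.0
2.1 [0.4503 0.2517 0.0254] yaw -15.35 q [0.4  0.12 1.7  0.   1.32 0.67] [ 0.57212296  0.63451039 -0.47050388] 0.05003247393459932 0.0
```

View pics/g1.png

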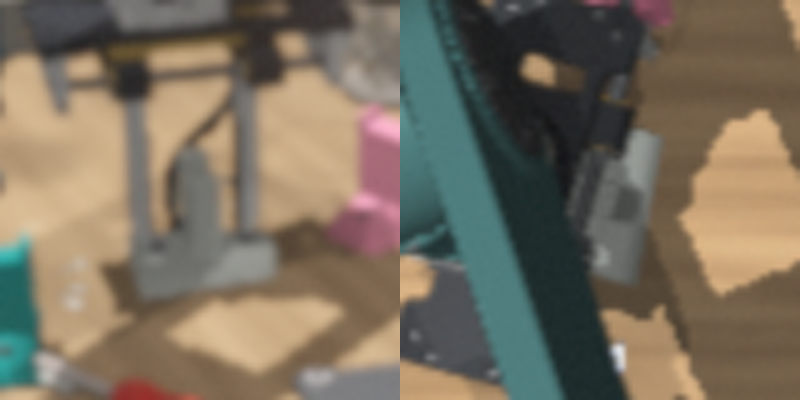

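The scene view shows the fingers either side of the bar, at about (135,200) and (245,200) in the crop, and clear of the foot. Closing now.

```bash
python3 -m inch '[0,0,0,0,0,0,0.01,0,0,0,0,0,0,0.01,0,0,0,0,0,0,0.01,0,0,0,0,0,0,0.01,0,0,-0.02,0,0,0,0.01,0,0,-0.05,0,0,0,0.01,0,0,-0.07,0,0,0,0.01,0,0,-0.07,0,0,0,0.01]'
python3 - <<'E'
from h import *
st()
# entry pose candidates: way (.5101,.0113) yaw -15.3
for d in(-.085,-.01): go(.5101+d*np.cos(-.267),.0113+d*np.sin(-.267),.095,-15.3)
E
```

```text
time_s: 3.0
ee_pos: [0.4539, 0.2533, 0.1009]
eef_rot: [0.795, 0.606, 0.003, 0.001]
wrist_force: [0.5, -0.2, -1.9]
gripper_width: 0.0177
gripper_force: 30.0
3.0 [0.4539 0.2533 0.1009] yaw -15.35 q [0.4  0.06 1.61 0.   1.47 0.67] [ 0.47713524 -0.17030025 -1.91262977] 0.017668235471058332 29.998068809509277
shift [-0.2185  0.0333  0.0051] turn [ 0.31 -0.25 -0.05]
shift [-0.2185  0.1083  0.0055] turn [ 0.31 -0.25 -0.05]
```

```bash
python3 -m inch '[-0.04,0.013,0,0,0,0,0.01,-0.08,0.023,0,0,0,0,0.01,-0.12,0.033,0,0,0,0,0.01,-0.16,0.043,0,0,0,0,0.01,-0.2,0.053,0,0,0,0,0.01,-0.2185,0.058,0,0,0,0,0.01,-0.2185,0.058,0.02,0,0,0,0.01,-0.2185,0.058,0.04,0,0,0,0.01,-0.2185,0.058,0.04,0,0,0,0.01]'
python3 - <<'E'
from h import *
np.set_printoptions(precision=4,suppress=True)
st(); go(.5101-.06*np.cos(-.267),.0113-.06*np.sin(-.267),.057,-15.3)
for n in("scene","top"):
    cv2.imwrite(f"pics/{n}2.png",read_camera(n))
    for l in("small_rest","way","home"):
        for d in spot_point(n,l): print(n,l,round(d["p"],2),w(n,d["location"]))
s=cv2.imread("pics/scene2.png"); t=cv2.imread("pics/top2.png")
cv2.imwrite("pics/e1.png",np.hstack([cv2.resize(s[140:240,280:380],(400,400),interpolation=cv2.INTER_CUBIC),cv2.resize(t[130:230,260:360],(400,400),interpolation=cv2.INTER_CUBIC)]))
E
```

```text
time_s: 3.9
ee_pos: [0.4461, 0.0262, 0.0529]
eef_rot: [0.795, 0.606, -0.004, -0.003]
wrist_force: [0.0, -0.1, -2.4]
gripper_width: 0.0178
gripper_force: 30.0
3.9 [0.4461 0.0262 0.0529] yaw -15.39 q [-0.07 -0.05  1.82  0.    1.38  0.2 ] [ 0.0094 -0.0637 -2.3991] 0.017825913171171028 29.998138546943665
shift [ 0.0025  0.0057 -0.0041] turn [-0.53  0.1  -0.09]
scene small_rest 0.92 [0.3103 0.2177 0.0032]
scene small_rest 0.83 [0.4466 0.0269 0.0248]
scene small_rest 0.41 [0.5776 0.2486 0.0047]
scene way 0.69 [0.5116 0.0163 0.0132]
scene home 0.77 [0.5477 0.0007 0.0143]
scene home 0.51 [0.4465 0.025  0.0207]
top small_rest 0.86 [0.5779 0.2471 0.0015]
top small_rest 0.81 [ 0.309   0.2184 -0.0015]
```

View pics/e1.png

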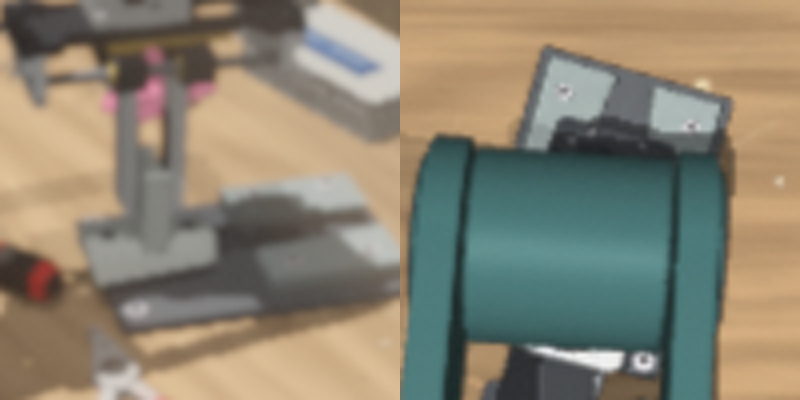

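Scene crop: the held rest is just above the bare plate, nose towards the mouth and aligned with the gripper (TCP matches its origin to 1 mm). Lower to just above the plate and settle.

```bash
python3 -m inch '[0.001,0.003,0.01,0,0,0,0.01,0.001,0.003,0.017,0,0,0,0.01,0.001,0.003,0.017,0,0,0,0.01,0.001,0.003,0.017,0,0,0,0.01]'
python3 - <<'E'
from h import *
st(); go(.5101-.06*np.cos(-.267),.0113-.06*np.sin(-.267),.037,-15.3)
E
```

```text
time_s: 4.7
ee_pos: [0.4541, 0.0266, 0.0423]
eef_rot: [0.795, 0.606, 0.001, 0.001]
wrist_force: [-1.9, 0.6, 8.3]
gripper_width: 0.0176
gripper_force: 30.0
4.7 [0.4541 0.0266 0.0423] yaw -15.34 q [-0.07 -0.03  1.83  0.    1.35  0.2 ] [-1.9485202   0.61186599  8.34862928] 0.017596535276011273 30.006679594516754
shift [ 0.     -0.002   0.0053] turn [ 0.12 -0.05 -0.04]
```

Contact with the plate (about 10 N). I'll ease off 2 mm and slide in.

```bash
python3 -m inch '[0,0,-0.002,0,0,0,0.01,0,0.012,-0.002,0,0,0,0.01,0,0.024,-0.002,0,0,0,0.01,0,0.036,-0.002,0,0,0,0.01,0,0.048,-0.002,0,0,0,0.01,0,0.058,-0.002,0,0,0,0.01,0,0.058,-0.002,0,0,0,0.01,0,0.058,-0.002,0,0,0,0.01]'
python3 - <<'E'
from h import *
st(); go(.5101,.0113,.042,-15.3); go(.5101+.04*np.cos(-.267),.0113+.04*np.sin(-.267),.042,-15.3)
for n in("scene",):
    cv2.imwrite(f"pics/{n}3.png",read_camera(n))
    for l in("small_rest","way","home"):
        for d in spot_point(n,l): print(n,l,round(d["p"],2),w(n,d["location"]))
s=cv2.imread("pics/scene3.png")
cv2.imwrite("pics/e2.png",cv2.resize(s[150:230,290:400],(770,560),interpolation=cv2.INTER_CUBIC))
E
```

```text
time_s: 5.5
ee_pos: [0.5101, 0.0107, 0.0424]
eef_rot: [0.795, 0.606, 0.001, 0.001]
wrist_force: [-0.1, -0.2, 0.6]
gripper_width: 0.018
gripper_force: 30.0
5.5 [0.5101 0.0107 0.0424] yaw -15.37 q [-0.09  0.09  1.7  -0.    1.35  0.18] [-0.10780321 -0.23945876  0.58025471] 0.018026751108325953 29.999055862426758
shift [ 0.0006 -0.0002  0.0004] turn [ 0.11 -0.   -0.07]
shift [0.0006 0.0398 0.0005] turn [ 0.11 -0.   -0.07]
scene small_rest 0.98 [0.51206186 0.01267576 0.00966535]
scene small_rest 0.81 [0.31136283 0.21838529 0.00435332]
scene small_rest 0.48 [0.57647367 0.24737697 0.00260566]
scene way 0.86 [0.51221477 0.01693157 0.01369457]
```

View pics/e2.png

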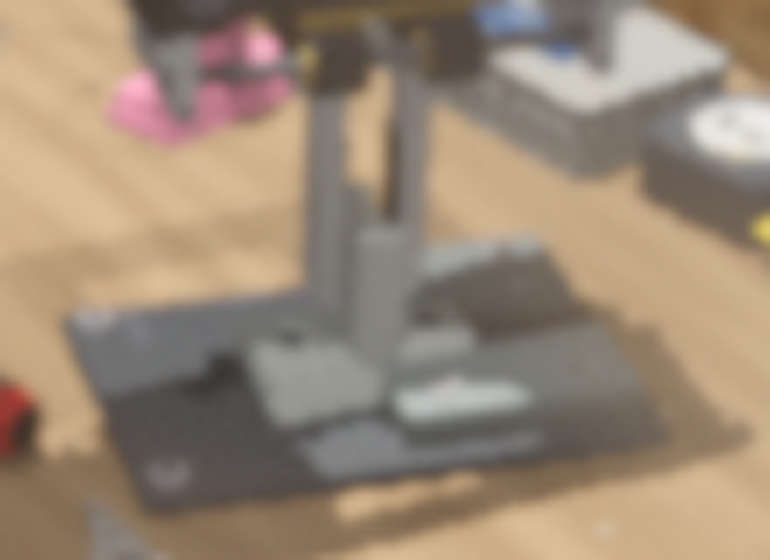

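The rest is half in between the rails, at (320,380) in the crop, with no force on it. I'll go on gently and stop before it could bind.

```bash
python3 -m inch '[0,0.006,0,0,0,0,0.01,0,0.012,0,0,0,0,0.01,0,0.017,0,0,0,0,0.01,0,0.022,0,0,0,0,0.01,0,0.022,0,0,0,0,0.01,0,0.022,0,0,0,0,0.01]'; python3 -c "
from h import *
st(); go(.5101+.04*np.cos(-.267),.0113+.04*np.sin(-.267),.042,-15.3)"
```

```text
time_s: 6.3
ee_pos: [0.5308, 0.0055, 0.0424]
eef_rot: [0.795, 0.606, 0.001, 0.0]
wrist_force: [-0.6, 1.2, 1.4]
gripper_width: 0.0178
gripper_force: 30.0
6.3 [0.5308 0.0055 0.0424] yaw -15.35 q [-0.1   0.13  1.65  0.    1.36  0.17] [-0.56113046  1.16358395  1.43387587] 0.017849276623420087 29.998912811279297
shift [0.0002 0.0185 0.0004] turn [ 0.05 -0.04 -0.05]
```

```bash
python3 -m inch '[0,0,0,0,0,0,0.024,0,0,0,0,0,0,0.024,0,0.003,0,0,0,0,0.024,0,0.006,0,0,0,0,0.024,0,0.009,0,0,0,0,0.024,0,0.012,0,0,0,0,0.024,0,0.014,0,0,0,0,0.024,0,0.014,0,0,0,0,0.024]'; python3 -c "
from h import *
st(); go(.5101+.04*np.cos(-.267),.0113+.04*np.sin(-.267),.042,-15.3)"
```

```text
time_s: 7.1
ee_pos: [0.5436, 0.002, 0.0424]
eef_rot: [0.795, 0.606, -0.0, -0.001]
wrist_force: [-2.7, 2.8, 2.6]
gripper_width: 0.0241
gripper_force: 1.9
7.1 [0.5436 0.002  0.0424] yaw -15.35 q [-0.1   0.16  1.62  0.    1.36  0.17] [-2.69469175  2.77951662  2.57522718] 0.02413946859870662 1.8820231407880783
shift [0.0002 0.0053 0.0004] turn [-0.05 -0.04 -0.05]
```

```bash
python3 -m inch '[0,0.002,0,0,0,0,0.024,0,0.004,0,0,0,0,0.024,0,0.006,0,0,0,0,0.024,0,0.006,0,0,0,0,0.024]'; python3 -c "
from h import *
st(); go(.5101+.04*np.cos(-.267),.0113+.04*np.sin(-.267),.042,-15.3)"
```

```text
time_s: 7.5
ee_pos: [0.549, 0.0007, 0.0424]
eef_rot: [0.795, 0.606, -0.0, -0.001]
wrist_force: [-3.7, 4.6, 2.4]
gripper_width: 0.0237
gripper_force: 2.3
7.5 [0.549  0.0007 0.0424] yaw -15.34 q [-0.1   0.18  1.6   0.    1.36  0.16] [-3.6568804   4.59326685  2.38705309] 0.02373055219336951 2.3216117173433304
shift [-0.     -0.0003  0.0004] turn [-0.09 -0.06 -0.04]
```

```bash
python3 -m inch '[0.001,0.001,0,0,0,0,0.026,0.001,0.002,0,0,0,0,0.026,0.001,0.003,0,0,0,0,0.026,0.001,0.003,0,0,0,0,0.026]'; python3 -c "
from h import *
st(); go(.5101+.04*np.cos(-.267),.0113+.04*np.sin(-.267),.042,-15.3)"
```

```text
time_s: 7.9
ee_pos: [0.5529, -0.0, 0.0423]
eef_rot: [0.795, 0.606, 0.0, 0.0]
wrist_force: [-1.0, 1.2, -0.0]
gripper_width: 0.0259
gripper_force: 0.7
7.9 [ 0.5529 -0.      0.0423] yaw -15.36 q [-0.1   0.18  1.6  -0.    1.36  0.17] [-0.99127413  1.18032148 -0.03403572] 0.02592778338349585 0.6907298974692822
shift [-0.0003 -0.0042  0.0003] turn [ 0.02  0.   -0.06]
```

```bash
python3 -m inch '[0,0.001,0,0,0,0,0.026,0,0.002,0,0,0,0,0.026,0,0.003,0,0,0,0,0.026,0,0.003,0,0,0,0,0.026]'; python3 -c "
from h import *
st(); go(.5101+.04*np.cos(-.267),.0113+.04*np.sin(-.267),.042,-15.3)"
```

```text
time_s: 8.3
ee_pos: [0.5535, -0.0001, 0.0423]
eef_rot: [0.795, 0.606, -0.002, -0.002]
wrist_force: [-7.7, 2.3, 3.4]
gripper_width: 0.026
gripper_force: 3.7
8.3 [ 5.535e-01 -1.000e-04  4.230e-02] yaw -15.34 q [-0.1   0.19  1.59  0.    1.37  0.16] [-7.66156818  2.30632416  3.39892448] 0.026027777732938275 3.7099018692970276
shift [-0.0004 -0.0049  0.0003] turn [-0.29  0.01 -0.04]
```

```bash
python3 -m inch '[0,0.001,0,0,0,0,0.026,0,0.002,0,0,0,0,0.026,0,0.002,0,0,0,0,0.026]'
python3 - <<'E'
from h import *
st(); go(.5101+.04*np.cos(-.267),.0113+.04*np.sin(-.267),.042,-15.3)
E
```

```text
time_s: 8.6
ee_pos: [0.5535, -0.0001, 0.0422]
eef_rot: [0.795, 0.606, -0.003, -0.004]
wrist_force: [-11.9, 2.9, 6.7]
gripper_width: 0.0262
gripper_force: 6.1
8.6 [ 5.535e-01 -1.000e-04  4.220e-02] yaw -15.33 q [-0.1   0.19  1.59  0.    1.37  0.16] [-11.92655689   2.8507215    6.69016361] 0.026159837663414447 6.138448119163513
shift [-0.0004 -0.0048  0.0002] turn [-0.55  0.03 -0.03]
```

```bash
python3 -m inch '[0,0.001,0,0,0,0,0.026,0,0.001,0,0,0,0,0.026]'; python3 -c "
from h import *
st()"; python3 -m inch '[0,-0.004,0,0,0,0,0.026,0,-0.008,0,0,0,0,0.04,0,-0.009,0,0,0,0,0.05,0,-0.009,0,0,0,0,0.05]'; python3 -c "
from h import *
st(); go(.5101+.04*np.cos(-.267),.0113+.04*np.sin(-.267),.042,-15.3)"
```

```text
time_s: 8.8
ee_pos: [0.5535, -0.0001, 0.0422]
eef_rot: [0.795, 0.607, -0.004, -0.004]
wrist_force: [-14.5, 4.1, 8.1]
gripper_width: 0.0262
gripper_force: 7.3
8.8 [ 5.535e-01 -1.000e-04  4.220e-02] yaw -15.32 q [-0.1   0.19  1.58  0.    1.38  0.16] [-14.52256195   4.11964596   8.12887698] 0.02616569669548742 7.34411895275116
time_s: 9.2
ee_pos: [0.5504, 0.0006, 0.0428]
eef_rot: [0.795, 0.606, 0.001, 0.001]
wrist_force: [-0.6, -0.6, -0.5]
gripper_width: 0.0467
gripper_force: 0.0
9.2 [0.5504 0.0006 0.0428] yaw -15.36 q [-0.1   0.18  1.6  -0.    1.36  0.17] [-0.62172558 -0.61422922 -0.48197853] 0.04672356899638624 0.0
shift [-0.0003 -0.0017  0.0008] turn [ 0.11  0.   -0.06]
```

Free of the rest. Lift straight up, then aside (to the robot's left rear) to clear the view.

```bash
python3 -m inch '[0,-0.001,-0.03,0,0,0,0.05,0,-0.001,-0.06,0,0,0,0.05,0,-0.001,-0.1,0,0,0,0.05,0,-0.001,-0.14,0,0,0,0.05,0.05,-0.02,-0.15,0,0,0,0.05,0.1,-0.05,-0.16,0,0,0,0.05,0.15,-0.08,-0.16,0,0,0,0.05,0.2,-0.11,-0.16,0,0,0,0.05,0.25,-0.14,-0.16,0,0,0,0.05,0.25,-0.14,-0.16,0,0,0,0.05]'
python3 - <<'E'
from h import *
st()
for n in("scene","top"):
    cv2.imwrite(f"pics/{n}4.png",read_camera(n))
    for l in("small_rest","way","large_rest"):
        for d in spot_point(n,l): print(n,l,round(d["p"],2),w(n,d["location"]))
s=cv2.imread("pics/scene4.png"); t=cv2.imread("pics/top4.png")
cv2.imwrite("pics/f1.png",np.hstack([cv2.resize(s[150:230,300:380],(400,400),interpolation=cv2.INTER_CUBIC),cv2.resize(t[140:220,270:350],(400,400),interpolation=cv2.INTER_CUBIC)]))
E
```

```text
time_s: 10.2
ee_pos: [0.4804, 0.2817, 0.2029]
eef_rot: [0.795, 0.607, 0.001, 0.0]
wrist_force: [0.5, -0.8, -0.1]
gripper_width: 0.0502
gripper_force: 0.0
10.2 [0.4804 0.2817 0.2029] yaw -15.28 q [0.43 0.1  1.36 0.   1.68 0.69] [ 0.50870349 -0.83856421 -0.10337882] 0.05024568079368649 0.0
scene small_rest 0.9 [0.58067533 0.24504165 0.00210338]
scene small_rest 0.84 [0.31121382 0.21558119 0.00411916]
scene small_rest 0.62 [0.54896089 0.00120229 0.01092284]
scene way 0.75 [0.51381094 0.01507851 0.0118511 ]
scene large_rest 0.71 [ 0.54181713 -0.26780503  0.00232782]
top small_rest 0.94 [ 0.57780282  0.24934146 -0.00069581]
top small_rest 0.9 [ 0.30928582  0.21833361 -0.00114527]
top small_rest 0.53 [ 0.54057469 -0.26661869 -0.00533834]
top way 0.75 [0.51120507 0.01132876 0.01105921]
top large_rest 0.84 [ 0.54257557 -0.26866497 -0.00355249]
top large_rest 0.58 [0.5105388  0.01040952 0.01045003]
```

View pics/f1.png

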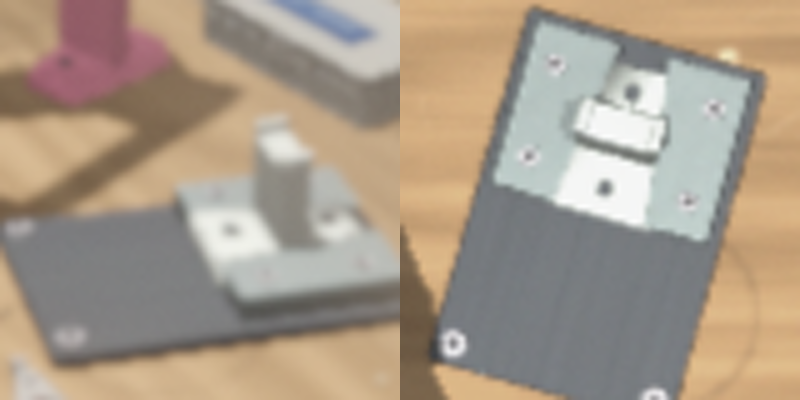

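The pictures show the rest wedged between both rails with no gap. Its tail, from (555,203) to (645,228) in the crop, is flush with the mouth, and the large rest and look-alikes haven't moved.

```bash
python3 -c "
from station import ctrl
print(ctrl.job_done())"
```

```text
the job is handed in; nothing more can be done
None
```

The small tool rest is wedged tight in the jig, nose first with its tail flush with the mouth; the gripper has let go and is clear, and the job was handed in at about 10.5 s of the 43 s allowed.

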